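# Open the centrifuge rotor

### The arm

A 7-joint arm with a two-finger parallel gripper is mounted at the origin on the work surface. World frame = base frame: x ahead of the robot, y to its left, z up, the work surface at z = 0. Lengths are in m, angles in degrees, forces in N, time in s.
With the tool pointing down it reaches from about 0.4 to 0.85 m from the base axis. Payload 4.4 kg.
Tool frame: the origin (TCP) lies midway between the tips of the shut fingers; the grasp point (between the pads) lies 19 mm behind it (ctrl.grasp_offset is the z of the grasp point in the tool frame, in m); z points along the fingers, y is the direction in which the jaws open and shut (so a half turn about z gives the same grasp; the last joint's range is limited). The gripper opens to 94 mm and grips with 3 to 60 N. Pads are 16 mm wide; open, the fingers measure 119 mm over their backs; the gripper's body (75 mm by 177 mm) begins 78 mm behind the grasp point.
Start: joints at [-69.603, 36.005, 2.206, 86.941, -1.547, 57.084, -1.146], TCP at [0.266, 0.593, 0.205] pointing down, gripper open.
Joint ranges: [-175.42, 175.42], [-21.48, 121.26], [-71.46, 75.88], [10.55, 141.38], [-63.04, 243.04], [13.31, 113.54], [-168.57, 168.57]. Speed limits (degrees/s): [147.25, 147.25, 180, 180, 180, 180, 180].

### API

Orientations are given as [roll, pitch, yaw] about the fixed x, y, z axes, in that order (R = Rz(yaw) Ry(pitch) Rx(roll)).
In Python, from cell import ctrl, snapshot, camera_model, job_done gives the robot as it stands.
- The arm moves only by the shell command python3 -m pendant 'ROWS'. ROWS is JSON, a list of rows, each a list of 7 numbers: the turn, a rotation vector about the tool's x, y, z in rad, then the shift along the tool's x, y, z in cm, then the closure, from 0 (fully open) to 1 (shut). A call has 1 to 12 rows; each row is the pose to reach, as a shift and turn from the pose measured when the call began, along the tool's axes at that moment; what a row does not reach only later rows make up. A row lasts 1/10 s, in which the tool goes at most 50 mm and 8.59 degrees, less where a joint would pass 70% of its speed; a pose out of reach is approached as far as the arm can. A call with a gripper value outside its range is refused whole. The fingers move at their own pace and stop on an object; the grip force is fixed at half the most. Time passes only in rows, so rows that repeat a pose let the fingers close. It gives the time, the measured TCP pose, the force and the opening at its end, in the units of the state.
- ctrl.observe(): the state, without advancing time (a new reading comes with each control period).
- snapshot(name): name is "scene" or "side" or "wrist"; returns (picture, depth): 384x512x3 uint8, red, green, blue; 384x512 float32, m along the optical axis (not along the pixel's ray), 0 where there is no reading.
- camera_model(name): a dict with "fx", "fy", "cx", "cy" (pixels), "origin" and "attitude" of the camera in the world; the wrist camera has in their place "tool_from_camera" (4x4, takes a point from camera to tool coordinates, whose origin is the TCP and whose axes are the flange's). Camera axes: x right, y down, z forward; pixel columns grow to the right and rows downward; lengths in m; the calibration is good to about 2 mm. A picture is of the moment at which its call begins: read the wrist's pose just before it. camera_model takes no time and is no camera call.
- job_done(): hands the job in, once; it reports no verdict.
The state is a dict: "t": time; "q": joint angles; "qd": joint speeds; "tau": joint torques, N m; "tool_pos": TCP position; "tcp_rot": TCP orientation; "ft_force": force on the tool from outside, world axes, zero at the start; "moment": the same for the moment, N m; "gripper_width": opening from 0.0 (shut) to 1.0 (fully open).
Only numpy, scipy, OpenCV 4.12 (cv2) and the standard library are available. Lean on these libraries where they do the work, as an engineer would, in place of code of your own. Each camera call takes 0.05 s, during which the arm holds its last target.

### The job

Unscrew the lid of the centrifuge rotor by its black knob, lift it off and set it down flat, knob up, in the empty square steel tray. It is screwed down hand-tight and nobody remembers which way the thread runs, so feel gently for the direction that eases it and never force it: overtightening strips the thread. Keep hold of the lid until it rests in the tray, and leave everything else on the bench where it is.

Things in the scene. Friction and masses are not known exactly. Their poses are not given: they have to be found in the camera images.
- knob (a point): Centre of the lid's knob, half-way up. The knob is a black plastic bar with two flat sides: 36 mm across the flats (y), 60 mm long (x), 46 mm tall. It stands on the middle of the round aluminium lid and is one piece with it. Its foot (the lid's top face) is 23 mm below this point, the lid's lower edge 40 mm below. z points up when the lid is the right way up.
- lid: The same lid with its knob, about 280 g: 136 mm across, 18 mm high to the knob's foot, with a down-turned rim. Origin at the middle of its lower edge's plane, axes as for the knob. Screwed home, its lower edge is 70 mm above the bench. Pinched across the flats with 40 N or more, the knob does not slip.
- rotor: Aluminium angle rotor, 164 mm across at its widest, 76 mm high to its rim, fixed on a black rubber rest on the bench; origin at the middle of its foot, z up. Eight capped tubes sit in it under the lid. Screwed home, the lid's centre is on the rotor's axis and the knob's long side lies along the rotor's x.
- stud (a point): Top of the steel stud on the rotor's axis, 107 mm above the bench, hidden inside the knob. Coarse three-start thread, hand not marked: 24 mm of lift a turn. It lets go after about 0.4 turn (2.5 rad) of unscrewing, the lid some 10 mm up; then the lid lifts straight off. Let the lid rise as it unscrews.
- seal: Black rubber O-ring, 52 mm across, round the stud under the lid, unseen until the lid is off: springy, 10 N/mm. Turned the tightening way, the lid screws down on it, so a hand kept at one height is drawn down by about 4 N more for each 0.1 rad (over 0.5 rad of this is too much); turned the easing way the hand is pushed up a little and the turning soon goes light.
- tray: Empty square stainless tray, 220 x 220 mm outside, rim 16 mm high, fixed on the bench; its floor is 2.5 mm thick. Origin at the middle of its underside.
- gallipot: Bystander: open steel cup, 68 mm across, 60 mm high; origin under its middle.
- forceps: Bystander: steel forceps lying on the bench, 135 mm long along x, 8 mm high; origin under its middle.
- spray: Bystander: amber bottle with a white cap, 44 mm across, 100 mm high; origin under its middle.
- tape: Bystander: roll of white tape lying flat, 60 mm across, 25 mm high; origin under its middle.
- jar: Bystander: round lidded steel jar, 72 mm across, 70 mm high; origin under its middle.
There are look-alikes about, which are no part of the job. What is shaped like the lid but green or orange is not meant.

How it is judged (in metres and radians):
On the way, in this order (a step that is already met when the one before it is completed fails the run):
1. the lid is unscrewed and raised clear of the stud above the rotor, still level and held (z of lid in the frame of rotor above 0.1 m and horizontal distance between lid and rotor below 0.04 m and angle between lid's own z axis and vertical below 0.35 rad and contact force between the fingers and lid above 1 N), for 0.05 s.
2. the lid rests in the tray while it is still held (z of lid in the frame of tray below 0.008 m and angle between lid's own z axis and vertical below 0.1 rad and contact force between lid and tray above 0.3 N and contact force between the fingers and lid above 1 N), for 0.05 s.
At the end, for the whole second after the job is handed in: The lid lies flat inside the tray's rim on the tray floor, knob up (level within 0.06 rad, its centre within 45 mm of the tray's centre along each side, lower edge within 4 mm of the floor), released and at rest (x of lid in the frame of tray between -0.045 and 0.045 m and y of lid in the frame of tray between -0.045 and 0.045 m and z of lid in the frame of tray between 0 and 0.006 m and angle between lid's own z axis and vertical below 0.06 rad and linear speed of lid below 0.02 m/s); the robot touches nothing.
It fails at once if the lid is forced: screwed tighter, pressed down or pulled while screwed on (contact force between lid and rotor above 100 N).
It fails at once if another thing on the bench is pushed more than 30 mm (distance of any of gallipot, forceps, spray, tape, jar from where it was at the start of the episode above 0.03 m).
It also fails if it takes over 64 s, if anything falls off the work surface, if the arm or the gripper's body presses on something with over 40 N, if the wrist force passes 120 N, or if a joint passes its speed limit or range.

## Working session

There is one attempt and no reset: what is moved stays moved. The work goes in short steps, Python scripts to look and compute and a shell command to move; the robot and the scene stay as the last step left them, time stands still between calls to the robot, and variables do not carry over. Pictures are saved under pics/ and viewed, and the job is handed in when it is done.

```bash
ls; mkdir -p pics; python3 - <<'E'
from cell import ctrl,snapshot,camera_model
import cv2,numpy as np
print(ctrl.observe(), ctrl.grasp_offset)
for n in ["scene","side","wrist"]:
    p,d=snapshot(n); cv2.imwrite(f"pics/{n}0.png",cv2.cvtColor(p,cv2.COLOR_RGB2BGR)); np.save(f"pics/{n}0.npy",d)
    print(n,camera_model(n))
E
```

```text
pics
{'t': 0.0, 'q': array([-69.60089664,  36.05775783,   2.20152681,  86.99494094,
        -1.54491457,  57.08479423,  -1.14783418]), 'qd': array([ 0.05413606, -0.05768116, -0.01484076, -0.05881228,  0.05350479,
       -0.03528039, -0.00544597]), 'tau': array([ 5.02447381e-05, -5.49727678e+01,  1.14367839e+00, -1.86631751e+01,
       -5.21422515e-02,  2.37542822e-02,  1.48663667e-04]), 'tool_pos': array([0.2658317 , 0.59242386, 0.20457283]), 'tcp_rot': array([-1.79892188e+02,  2.48240127e-03,  1.55830908e+02]), 'ft_force': array([ 0.22450583, -1.20567216, -1.0247323 ]), 'moment': array([-0.00574484, -0.00865654, -0.00051372]), 'gripper_width': 0.9990048307072269} -0.0188
scene {'fx': 450.5729782727237, 'fy': 450.5729782727237, 'cx': 260.53399660710954, 'cy': 189.19828864265534, 'origin': array([ 0.97241023, -0.43043391,  0.94914855]), 'attitude': array([-147.20676304,    0.47784235,   48.70252077])}
side {'fx': 450.96942763714526, 'fy': 450.96942763714526, 'cx': 253.46089012417198, 'cy': 188.21465464000505, 'origin': array([ 0.02979307, -0.83116013,  0.67686168]), 'attitude': array([-123.42046222,    0.65890954,  -34.86411095])}
wrist {'fx': 282.8689921614353, 'fy': 282.8689921614353, 'cx': 249.7491531795089, 'cy': 192.02768386814046, 'tool_from_camera': array([[-4.31732981e-04, -9.62037804e-01, -2.72915881e-01,
         7.89702086e-02],
       [ 9.99999796e-01, -2.86600100e-04, -5.71651460e-04,
         3.54442376e-04],
       [ 4.71732596e-04, -2.72916072e-01,  9.62037731e-01,
        -1.78149350e-01],
       [ 0.00000000e+00,  0.00000000e+00,  0.00000000e+00,
         1.00000000e+00]])}
```

View pics/scene0.png

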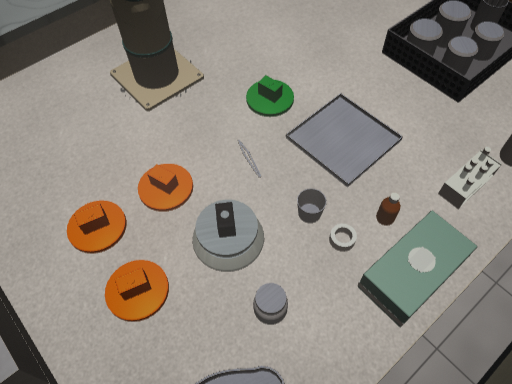

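View pics/side0.png

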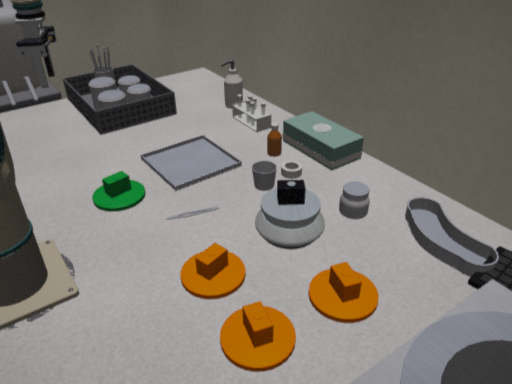

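View pics/wrist0.png

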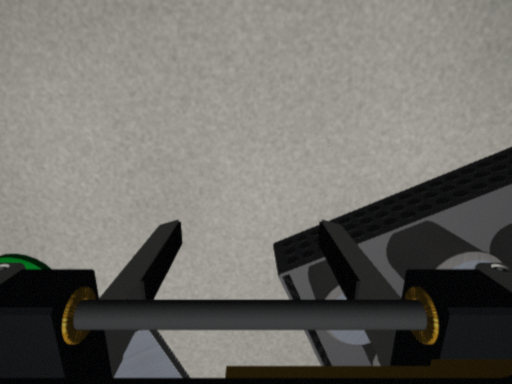

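Scene picture: candidates shaped like the lid are orange at (97,225), (137,289) and (165,186), green at (270,97), and aluminium with a black knob at (228,225). Only the last fits: it's aluminium and sits on the rotor. The tray is at (344,138), and I'll confirm in a crop.

```bash
cat > h.py <<'E'
import numpy as np
from scipy.spatial.transform import Rotation as R
from cell import ctrl,snapshot,camera_model
def cam(n):
    m=camera_model(n)
    if n=="wrist":
        s=ctrl.observe(); T=np.eye(4);T[:3,:3]=R.from_euler('xyz',s['tcp_rot'],degrees=True).as_matrix();T[:3,3]=s['tool_pos']
        return m,T@m["tool_from_camera"]
    T=np.eye(4);T[:3,:3]=R.from_euler('xyz',m["attitude"],degrees=True).as_matrix();T[:3,3]=m["origin"]
    return m,T
def cloud(m,T,d):
    v,u=np.mgrid[:d.shape[0],:d.shape[1]]
    P=np.stack([(u-m['cx'])/m['fx']*d,(v-m['cy'])/m['fy']*d,d],-1)
    return P@T[:3,:3].T+T[:3,3]
E
python3 - <<'E'
from h import *; import cv2
im=cv2.imread("pics/scene0.png"); c=cv2.resize(im[185:285,170:320],None,fx=5,fy=5,interpolation=cv2.INTER_CUBIC); cv2.imwrite("pics/crop.png",c)
im=cv2.imread("pics/side0.png"); c=cv2.resize(im[160:260,230:380],None,fx=5,fy=5,interpolation=cv2.INTER_CUBIC); cv2.imwrite("pics/crop2.png",c)
for n in ["scene","side"]:
    m,T=cam(n); C=cloud(m,T,np.load(f"pics/{n}0.npy")); np.save(f"pics/{n}C.npy",C)
    pts={"scene":dict(knob=(225,212),tray=(344,138),t1=(341,97),t2=(288,136),t3=(348,183),t4=(401,137),gal=(311,205),spray=(393,197),tape=(334,243),jar=(270,295),fc=(249,158),bench=(300,300)),"side":dict(knob=(291,188),tray=(190,160),gal=(264,170),jar=(355,192),spray=(274,142))}[n]
    for k,(u,v) in pts.items(): print(n,k,C[v,u].round(4))
    # knob top
    K=C.reshape(-1,3)
    k0=C[pts['knob'][1],pts['knob'][0]]
    near=np.hypot(*(K[:,:2]-k0[:2]).T)<0.06
    S=K[near&(abs(K[:,2]-0.134)<0.004)]
    r=cv2.minAreaRect(S[:,:2].astype(np.float32)*1000); print(len(S),S.mean(0),np.median(S[:,2]),r)
    L=K[(np.hypot(*(K[:,:2]-k0[:2]).T)<0.1)&(abs(K[:,2]-0.088)<0.003)]
    print('lid',len(L),cv2.minEnclosingCircle(L[:,:2].astype(np.float32)*1000), np.median(L[:,2]))
E
```

```text
scene knob [ 0.5661 -0.1813  0.1329]
scene tray [5.338e-01 2.441e-01 1.000e-04]
scene t1 [0.4278 0.3441 0.006 ]
scene t2 [0.4375 0.1265 0.016 ]
scene t3 [0.6458 0.1351 0.0156]
scene t4 [0.6397 0.347  0.0172]
scene gal [0.6258 0.0273 0.004 ]
scene spray [0.7672 0.129  0.1028]
scene tape [ 0.7389 -0.0141  0.024 ]
scene jar [ 0.7452 -0.2152  0.0698]
scene fc [0.4172 0.0067 0.0046]
scene bench [ 0.7786 -0.1573  0.001 ]
427 [ 0.57258781 -0.18766235  0.13496207] 0.1350783593546887 ((571.7901611328125, -187.1490936279297), (35.92603302001953, 60.906280517578125), 56.6577262878418)
lid 1813 ((571.4349975585938, -187.07521057128906), 67.89427947998047) 0.08832244983910187
side knob [ 0.5623 -0.1994  0.1336]
side tray [0.5386 0.2452 0.0056]
side gal [0.6576 0.0321 0.0326]
side jar [ 0.734  -0.2324  0.0734]
side spray [0.755  0.1157 0.0541]
283 [ 0.56843443 -0.19043068  0.13483107] 0.13495761733682077 ((570.1818237304688, -188.982666015625), (38.602596282958984, 59.66074752807617), 57.50338363647461)
lid 1028 ((570.183837890625, -189.61253356933594), 68.19540405273438) 0.08826504683103226
```

View pics/crop.png

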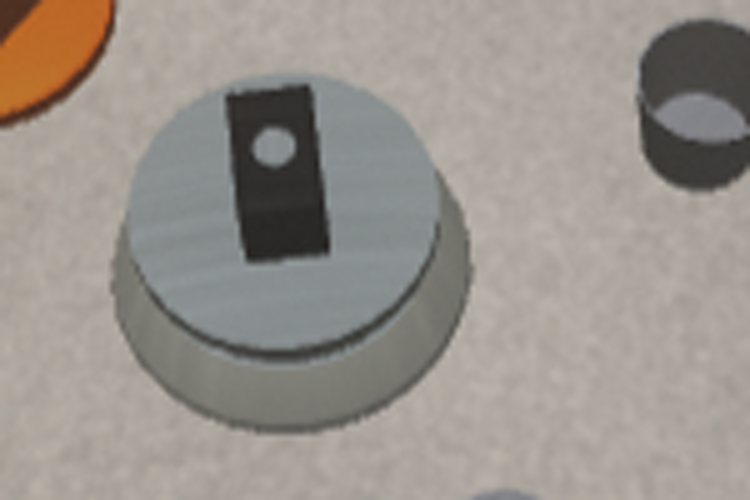

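View pics/crop2.png

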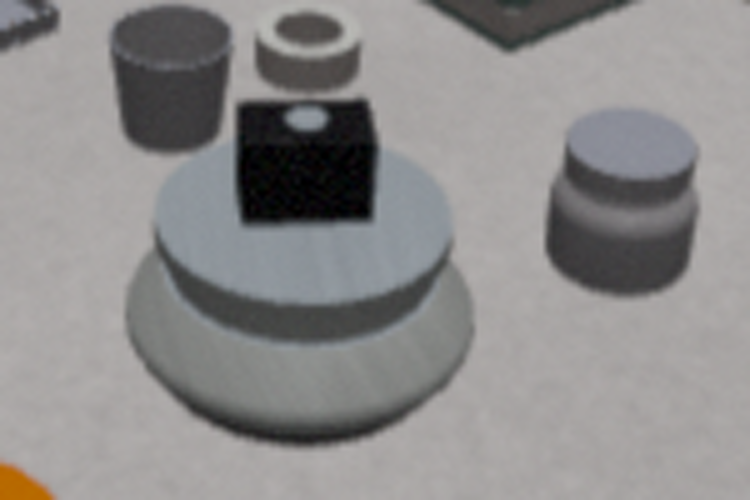

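The crop confirms it: an aluminium lid with a black knob on the rotor. Both cameras put the knob at (0.571, -0.188), top at 0.135 and lid face at 0.088, with the long axis at about -33°. These agree with the sizes given. The tray centre is about (0.537, 0.239).

```bash
cat >> h.py <<'E'
def delta(pos,yaw,s=None):
    s=s or ctrl.observe(); R0=R.from_euler('xyz',s['tcp_rot'],degrees=True)
    R1=R.from_euler('xyz',[180,0,yaw],degrees=True)
    print("t",round(s['t'],2),"pos",s['tool_pos'].round(4),"rot",s['tcp_rot'].round(2),"q",s['q'].round(1),"F",s['ft_force'].round(1),"M",s['moment'].round(2),"w",round(s['gripper_width'],3))
    print("turn",(R0.inv()*R1).as_rotvec().round(4),"shift cm",(R0.inv().apply(np.array(pos)-s['tool_pos'])*100).round(2))
E
python3 -c "
from h import *
delta([0.571,-0.188,0.25],147)"
```

```text
t 0.15 pos [0.2659 0.5926 0.2048] rot [-179.92   -0.    155.83] q [-69.6  36.    2.2  87.   -1.5  57.1  -1.1] F [-0.1  0.2 -0.2] M [0.02 0.01 0.02] w 1.001
turn [-1.400e-03  1.000e-04  1.542e-01] shift cm [-59.8  -58.73  -4.44]
```

```bash
python3 -m pendant '[[0,0,0,-4,-4,-4.4,0],[0,0,0.02,-8,-8,-4.4,0],[0,0,0.05,-11,-11,-4.4,0],[0,0,0.08,-14.5,-14.5,-4.4,0],[0,0,0.1,-18,-18,-4.4,0],[0,0,0.12,-21.5,-21.5,-4.4,0],[0,0,0.14,-25,-25,-4.4,0],[0,0,0.154,-28.5,-28.5,-4.4,0],[0,0,0.154,-32,-32,-4.4,0],[0,0,0.154,-35.5,-35.5,-4.4,0],[0,0,0.154,-39,-39,-4.4,0],[0,0,0.154,-42.5,-42,-4.4,0]]'; python3 -c "
from h import *
delta([0.571,-0.188,0.25],147)"
```

```text
t: 1.35
tool_pos: [0.478, 0.0418, 0.2495]
tcp_rot: [-179.9, -0.0, 147.0]
ft_force: [0.4, 0.6, -0.1]
gripper_width: 1.0
t 1.35 pos [0.478  0.0418 0.2495] rot [-179.93   -0.    147.02] q [-17.2  19.3  11.8 110.1  -4.9  51.1  54.1] F [ 0.4  0.6 -0.1] M [-0.07 -0.02  0.  ] w 1.0
turn [-0.0013 -0.      0.0003] shift cm [-20.31 -14.21  -0.04]
```

```bash
python3 -m pendant '[[0,0,0,-4,-2.8,0,0],[0,0,0,-8,-5.6,0,0],[0,0,0,-12,-8.4,0,0],[0,0,0,-16,-11.2,0,0],[0,0,0,-20.3,-14.2,0,0],[0,0,0,-20.3,-14.2,0,0],[0,0,0,-20.3,-14.2,0,0]]'; python3 - <<'E'
from h import *; import cv2
delta([0.571,-0.188,0.095],147)
m,T=cam("wrist"); p,d=snapshot("wrist"); cv2.imwrite("pics/w1.png",cv2.cvtColor(p,cv2.COLOR_RGB2BGR))
C=cloud(m,T,d).reshape(-1,3)
a=np.hypot(C[:,0]-.571,C[:,1]+.188)
S=C[(a<.05)&(abs(C[:,2]-.134)<.004)]; L=C[(a<.09)&(abs(C[:,2]-.088)<.003)]
print(len(S),cv2.minAreaRect((S[:,:2]*1000).astype(np.float32)),np.median(S[:,2]),len(L),cv2.minEnclosingCircle((L[:,:2]*1000).astype(np.float32)))
E
```

```text
t: 2.05
tool_pos: [0.5705, -0.1892, 0.2489]
tcp_rot: [-179.9, -0.1, 146.8]
ft_force: [-0.8, -0.3, -0.2]
gripper_width: 1.0
t 2.05 pos [ 0.5705 -0.1892  0.2489] rot [-1.7989e+02 -7.0000e-02  1.4685e+02] q [ 7.  30.  13.7 92.2 -7.8 58.9 79.8] F [-0.8 -0.3 -0.2] M [0.04 0.03 0.02] w 1.0
turn [-0.0019 -0.0012 -0.0027] shift cm [ 0.    0.16 15.39]
1734 ((572.5130615234375, -187.21238708496094), (35.23172378540039, 59.87082290649414), 56.05189895629883) 0.13273584112298947 5031 ((572.7144775390625, -187.675537109375), 65.47208404541016)
```

View pics/w1.png

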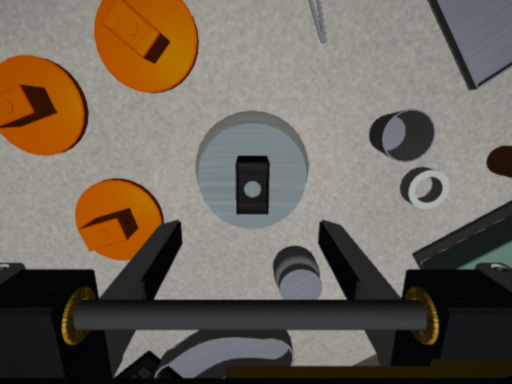

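Wrist picture: the black knob is at (253,185) with its flats facing the jaws, and the jar is clear at (297,275). Knob centre is (0.572, -0.188), and the yaw matches. I'll descend now.

```bash
python3 -m pendant '[[0,0,0,0,0.2,3,0],[0,0,0,0,0.2,6,0],[0,0,0,0,0.2,9,0],[0,0,0,0,0.2,11,0],[0,0,0,0,0.2,13,0],[0,0,0,0,0.2,14.3,0],[0,0,0,0,0.2,15.2,0],[0,0,0,0,0.2,15.2,0],[0,0,0,0,0.2,15.2,0]]'; python3 -c "
from h import *
delta([0.572,-0.188,0.096],146.6)"
```

```text
t: 3.0
tool_pos: [0.5717, -0.1851, 0.0977]
tcp_rot: [-180.0, -0.1, 147.0]
ft_force: [0.3, 0.0, -0.2]
gripper_width: 0.999
t 3.0 pos [ 0.5717 -0.1851  0.0977] rot [-1.7997e+02 -6.0000e-02  1.4703e+02] q [  8.5  40.1  10.9 100.9 -10.8  40.1  82.2] F [ 0.3  0.  -0.2] M [-0.01  0.02  0.06] w 0.999
turn [-0.0005 -0.001   0.0075] shift cm [-0.18 -0.23  0.17]
```

```bash
python3 -m pendant '[[0,0,0,-0.15,-0.2,0.15,0],[0,0,0,-0.15,-0.2,0.15,0],[0,0,0,-0.15,-0.2,0.15,0]]'; python3 -c "
from h import *
for i in range(1): delta([0.572,-0.188,0.096],146.6)"
```

```text
t: 3.3
tool_pos: [0.5722, -0.1879, 0.0967]
tcp_rot: [-180.0, -0.0, 147.0]
ft_force: [-0.6, -0.5, -0.7]
gripper_width: 1.003
t 3.3 pos [ 0.5722 -0.1879  0.0967] rot [-1.7999e+02 -1.0000e-02  1.4701e+02] q [  8.8  40.2  10.8 100.7 -10.8  40.   82.4] F [-0.6 -0.5 -0.7] M [-0.07  0.   -0.02] w 1.003
turn [-0.0002 -0.0001  0.0072] shift cm [ 0.01 -0.01  0.07]
```

```bash
python3 -m pendant '[[0,0,0,0,0,0,0.5],[0,0,0,0,0,0,0.8],[0,0,0,0,0,0,1],[0,0,0,0,0,0,1],[0,0,0,0,0,0,1],[0,0,0,0,0,0,1],[0,0,0,0,0,0,1],[0,0,0,0,0,0,1]]'; python3 -c "
from h import *
delta([0.572,-0.188,0.096],146.6)"
```

```text
t: 4.1
tool_pos: [0.5723, -0.1878, 0.0967]
tcp_rot: [-180.0, -0.0, 147.0]
ft_force: [0.1, -0.6, 0.0]
gripper_width: 0.381
t 4.1 pos [ 0.5723 -0.1878  0.0967] rot [-180.     -0.    147.01] q [  8.8  40.2  10.8 100.7 -10.8  40.   82.4] F [ 0.1 -0.6  0. ] M [0.02 0.04 0.  ] w 0.381
turn [-0.     -0.0001  0.0071] shift cm [ 0.01 -0.03  0.07]
```

Gripped at 35.8 mm, the knob's width across the flats. Next I'll feel gently, 0.06 rad clockwise from above.

```bash
python3 -m pendant '[[0,0,0.02,0,0,0,1],[0,0,0.04,0,0,0,1],[0,0,0.06,0,0,0,1],[0,0,0.06,0,0,0,1],[0,0,0.06,0,0,0,1]]'; python3 -c "
from h import *
delta([0.572,-0.188,0.096],146.6)"
```

```text
t: 4.6
tool_pos: [0.5723, -0.1879, 0.0968]
tcp_rot: [-180.0, 0.0, 143.5]
ft_force: [0.3, 0.7, 2.4]
gripper_width: 0.38
t 4.6 pos [ 0.5723 -0.1879  0.0968] rot [-180.      0.    143.54] q [  8.2  40.3  11.8 100.8 -11.8  40.1  79.9] F [0.3 0.7 2.4] M [-0.06  0.13  0.  ] w 0.38
turn [-0.      0.0001 -0.0534] shift cm [ 0.02 -0.02  0.08]
```

```bash
python3 -m pendant '[[0,0,0.02,0,0,0,1],[0,0,0.04,0,0,0,1],[0,0,0.06,0,0,0,1],[0,0,0.06,0,0,0,1]]'; python3 -c "
from h import *
delta([0.572,-0.188,0.096],146.6)"
```

```text
t: 5.0
tool_pos: [0.5723, -0.188, 0.0969]
tcp_rot: [-180.0, 0.0, 140.0]
ft_force: [-1.0, -0.4, 2.8]
gripper_width: 0.381
t 5.0 pos [ 0.5723 -0.188   0.0969] rot [-1.8000e+02  1.0000e-02  1.4004e+02] q [  7.6  40.4  12.8 100.8 -12.8  40.2  77.3] F [-1.  -0.4  2.8] M [-0.11  0.17 -0.01] w 0.381
turn [-0.      0.0002 -0.1145] shift cm [ 0.02 -0.03  0.09]
```

Fz is +2.8 N (pushing the hand up) and the turning moment is about 0, so clockwise is the easing way. I'll keep turning clockwise and rise 3.8 mm/rad.

```bash
python3 -m pendant '[[0,0,0.1,0,0,-0.06,1],[0,0,0.2,0,0,-0.1,1],[0,0,0.3,0,0,-0.14,1],[0,0,0.4,0,0,-0.18,1],[0,0,0.5,0,0,-0.22,1],[0,0,0.6,0,0,-0.26,1],[0,0,0.6,0,0,-0.26,1]]'; python3 -c "
from h import *
delta([0.572,-0.188,0.096],146.6)"
```

```text
t: 5.7
tool_pos: [0.5718, -0.1874, 0.0986]
tcp_rot: [-179.9, -0.0, 105.6]
ft_force: [0.7, 0.1, -3.2]
gripper_width: 0.382
t 5.7 pos [ 0.5718 -0.1874  0.0986] rot [-1.7992e+02 -3.0000e-02  1.0563e+02] q [  1.6  41.6  22.6 100.9 -22.4  42.1  51.6] F [ 0.7  0.1 -3.2] M [-0.06  0.09  0.01] w 0.382
turn [-0.0012 -0.001  -0.715 ] shift cm [-0.07  0.01  0.26]
```

```bash
python3 -m pendant '[[0,0,0.1,0,0,-0.06,1],[0,0,0.2,0,0,-0.1,1],[0,0,0.3,0,0,-0.14,1],[0,0,0.4,0,0,-0.17,1],[0,0,0.5,0,0,-0.21,1],[0,0,0.6,0,0,-0.25,1],[0,0,0.7,0,0,-0.29,1],[0,0,0.8,0,0,-0.33,1],[0,0,0.9,0,0,-0.37,1],[0,0,1.0,0,0,-0.41,1],[0,0,1.0,0,0,-0.41,1]]'; python3 -c "
from h import *
delta([0.572,-0.188,0.096],146.6)"
```

```text
t: 6.8
tool_pos: [0.5715, -0.1869, 0.1019]
tcp_rot: [-179.9, 0.1, 48.5]
ft_force: [0.0, -0.8, -2.4]
gripper_width: 0.384
t 6.8 pos [ 0.5715 -0.1869  0.1019] rot [-1.7987e+02  9.0000e-02  4.8450e+01] q [ -7.4  45.2  38.7 101.  -37.   47.4   7.6] F [ 0.  -0.8 -2.4] M [-0.03  0.13  0.03] w 0.384
turn [-3.100e-03 -8.000e-04 -1.713e+00] shift cm [-0.04  0.11  0.59]
```

```bash
python3 -m pendant '[[0,0,0.1,0,0,-0.08,1],[0,0,0.2,0,0,-0.14,1],[0,0,0.3,0,0,-0.18,1],[0,0,0.4,0,0,-0.22,1],[0,0,0.5,0,0,-0.26,1],[0,0,0.6,0,0,-0.3,1],[0,0,0.7,0,0,-0.34,1],[0,0,0.8,0,0,-0.38,1],[0,0,0.85,0,0,-0.4,1],[0,0,0.85,0,0,-0.4,1]]'; python3 -c "
from h import *
delta([0.572,-0.188,0.096],146.6)"
```

```text
t: 7.8
tool_pos: [0.5712, -0.1865, 0.1053]
tcp_rot: [-180.0, 0.2, -0.0]
ft_force: [-0.6, -0.8, -3.1]
gripper_width: 0.378
t 7.8 pos [ 0.5712 -0.1865  0.1053] rot [-1.7995e+02  2.3000e-01 -5.0000e-02] q [-13.5  49.8  51.5 101.  -47.6  54.  -31.5] F [-0.6 -0.8 -3.1] M [-0.05  0.18  0.02] w 0.378
turn [-5.4000e-03  5.0000e-04 -2.5595e+00] shift cm [0.09 0.15 0.93]
```

Turned 2.57 rad so far. I'll try a small lift with a bit more turn.

```bash
python3 -m pendant '[[0,0,0.05,0.04,0.1,-0.1,1],[0,0,0.1,0.04,0.1,-0.15,1],[0,0,0.1,0.04,0.1,-0.25,1],[0,0,0.1,0.04,0.1,-0.25,1]]'; python3 -c "
from h import *
delta([0.572,-0.188,0.196],-6)"
```

```text
t: 8.2
tool_pos: [0.5715, -0.1874, 0.1078]
tcp_rot: [-180.0, 0.2, -5.6]
ft_force: [-0.1, -0.4, -3.4]
gripper_width: 0.381
t 8.2 pos [ 0.5715 -0.1874  0.1078] rot [-179.96    0.24   -5.59] q [-14.   50.3  53.  100.9 -48.5  55.1 -36.3] F [-0.1 -0.4 -3.4] M [0.02 0.1  0.01] w 0.381
turn [-0.0007  0.0042  0.0071] shift cm [ 0.01  0.05 -8.82]
```

```bash
python3 -m pendant '[[0,0,0,0,0,-0.5,1],[0,0,0,0,0,-1.5,1],[0,0,0,0,0,-3,1],[0,0,0,0,0,-5,1],[0,0,0,0,0,-7,1],[0,0,0,0,0,-9,1],[0,0,0,0,0,-9,1],[0,0,0,0,0,-9,1]]'; python3 - <<'E'
from h import *; import cv2
delta([0.537,0.239,0.197],-6)
p,d=snapshot("side"); cv2.imwrite("pics/s2.png",cv2.cvtColor(p,cv2.COLOR_RGB2BGR))
p,d=snapshot("scene"); cv2.imwrite("pics/sc2.png",cv2.cvtColor(p,cv2.COLOR_RGB2BGR))
E
```

```text
t: 9.0
tool_pos: [0.572, -0.1874, 0.1983]
tcp_rot: [-179.9, 0.2, -5.6]
ft_force: [0.1, -0.0, -4.2]
gripper_width: 0.38
t 9.0 pos [ 0.572  -0.1874  0.1983] rot [-179.95    0.18   -5.57] q [-16.6  44.7  58.5  96.2 -41.9  63.9 -41.4] F [ 0.1 -0.  -4.2] M [0.04 0.22 0.02] w 0.38
turn [-0.0009  0.0031  0.0074] shift cm [ -7.63 -42.1    0.2 ]
```

View pics/s2.png

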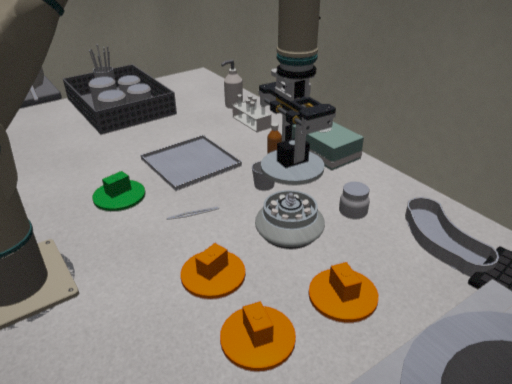

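Side picture: the lid hangs level in the gripper at (291,165), and the open rotor with its stud and tubes shows at (290,208). I'll carry it to the tray.

```bash
python3 -m pendant '[[0,0,0,-0.5,-2,0,1],[0,0,0,-1,-5.5,0,1],[0,0,0,-2,-9.5,0,1],[0,0,0,-2.5,-13.5,0,1],[0,0,0,-3,-17.5,0,1],[0,0,0,-4,-21.5,0,1],[0,0,0,-4.6,-25.5,0,1],[0,0,0,-5.3,-29.5,0,1],[0,0,0,-6,-33.5,0,1],[0,0,0,-6.8,-37.5,0,1],[0,0,0,-7.3,-40.5,0,1],[0,0,0,-7.6,-42,0,1]]'; python3 -c "
from h import *
delta([0.537,0.239,0.197],-6)"
```

```text
t: 10.3
tool_pos: [0.5353, 0.2422, 0.1965]
tcp_rot: [-179.9, 0.5, -5.3]
ft_force: [0.2, 0.3, -3.5]
gripper_width: 0.382
t 10.3 pos [0.5353 0.2422 0.1965] rot [-179.91    0.46   -5.3 ] q [-61.5  46.5  63.9  98.5 -45.8  65.8 -79.1] F [ 0.2  0.3 -3.5] M [0.04 0.14 0.01] w 0.382
turn [-0.0015  0.008   0.0122] shift cm [ 0.2   0.3  -0.05]
```

```bash
python3 -m pendant '[[0,0.004,0,0.1,0.2,2,1],[0,0.008,0,0.2,0.3,5,1],[0,0.008,0,0.2,0.3,8,1],[0,0.008,0,0.2,0.3,11,1],[0,0.008,0,0.2,0.3,13,1],[0,0.008,0,0.2,0.3,14.5,1],[0,0.008,0,0.2,0.3,15.5,1],[0,0.008,0,0.2,0.3,16,1],[0,0.008,0,0.2,0.3,16,1]]'; python3 - <<'E'
from h import *; import cv2
delta([0.537,0.239,0.028],-6)
p,d=snapshot("side"); cv2.imwrite("pics/s3.png",cv2.resize(cv2.cvtColor(p,cv2.COLOR_RGB2BGR)[90:230,110:310],None,fx=4,fy=4,interpolation=cv2.INTER_CUBIC))
E
```

```text
t: 11.2
tool_pos: [0.5359, 0.2391, 0.0365]
tcp_rot: [-179.9, 0.0, -5.3]
ft_force: [0.3, -0.5, -2.9]
gripper_width: 0.379
t 11.2 pos [0.5359 0.2391 0.0365] rot [-179.91    0.     -5.32] q [-56.1  56.2  52.  105.7 -58.9  50.  -69.2] F [ 0.3 -0.5 -2.9] M [0.03 0.16 0.02] w 0.379
turn [-0.0015  0.      0.0119] shift cm [0.11 0.   0.85]
```

View pics/s3.png

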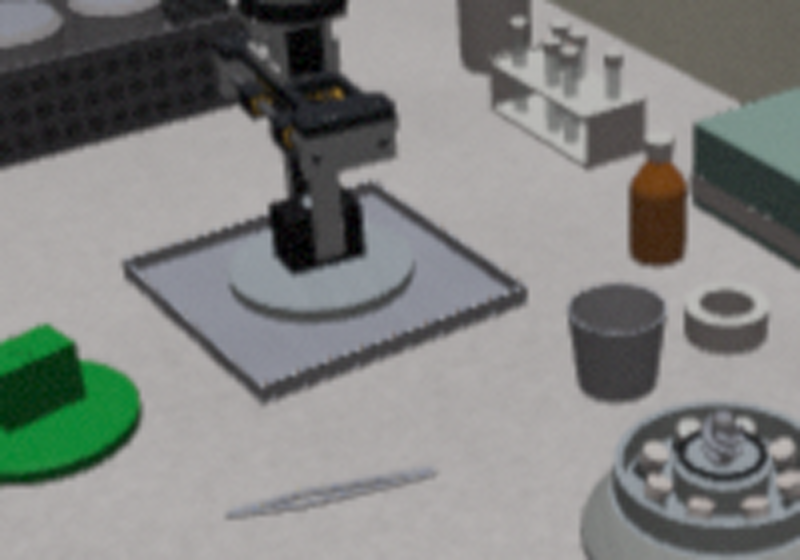

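The crop shows the lid level over the middle of the tray at (322,270). I'll lower it slowly until it touches.

```bash
python3 -m pendant '[[0,0,0,0,0,0.3,1],[0,0,0,0,0,0.5,1],[0,0,0,0,0,0.7,1],[0,0,0,0,0,0.8,1],[0,0,0,0,0,0.8,1]]'; python3 -c "
from h import *
delta([0.537,0.239,0.028],-6)"
```

```text
t: 11.75
tool_pos: [0.5361, 0.2393, 0.0289]
tcp_rot: [-179.9, -0.0, -5.3]
ft_force: [-0.3, -0.6, -3.9]
gripper_width: 0.378
t 11.75 pos [0.5361 0.2393 0.0289] rot [-1.7989e+02 -4.0000e-02 -5.3100e+00] q [-55.6  56.5  51.  105.9 -59.3  49.  -68.9] F [-0.3 -0.6 -3.9] M [ 0.01  0.18 -0.04] w 0.378
turn [-0.0019 -0.0006  0.0121] shift cm [0.09 0.03 0.09]
```

```bash
python3 -m pendant '[[0,0,0,0,0,0.1,1],[0,0,0,0,0,0.15,1],[0,0,0,0,0,0.15,1],[0,0,0,0,0,0.15,1]]'; python3 -c "
from h import *
delta([0.537,0.239,0.028],-6)"
```

```text
t: 12.15
tool_pos: [0.5363, 0.2393, 0.0285]
tcp_rot: [-179.9, -0.1, -5.3]
ft_force: [-2.4, 0.4, 5.4]
gripper_width: 0.381
t 12.15 pos [0.5363 0.2393 0.0285] rot [-1.7986e+02 -5.0000e-02 -5.3000e+00] q [-55.5  56.5  50.9 105.9 -59.3  48.9 -68.9] F [-2.4  0.4  5.4] M [-0.33  0.77 -0.04] w 0.381
turn [-0.0025 -0.0009  0.0123] shift cm [0.07 0.03 0.05]
```

Contact: Fz changed from -3.5 to +5.4 N. I'll hold briefly and then release.

```bash
python3 -m pendant '[[0,0,0,0,0,0.05,1],[0,0,0,0,0,0.05,1],[0,0,0,0,0,0.05,1]]'; python3 -m pendant '[[0,0,0,0,0,0,0.5],[0,0,0,0,0,0,0.2],[0,0,0,0,0,0,0],[0,0,0,0,0,0,0],[0,0,0,0,0,0,0],[0,0,0,0,0,0,0]]'
```

```text
t: 12.45
tool_pos: [0.5363, 0.2394, 0.0285]
tcp_rot: [-179.8, -0.1, -5.3]
ft_force: [-2.4, 0.6, 5.3]
gripper_width: 0.38
t: 13.05
tool_pos: [0.5363, 0.2393, 0.0284]
tcp_rot: [-179.8, -0.1, -5.3]
ft_force: [-0.3, 0.3, -0.5]
gripper_width: 0.858
```

```bash
python3 -m pendant '[[0,0,0,0,0,0,0],[0,0,0,0,0,0,0],[0,0,0,0,0,-1,0],[0,0,0,0,0,-3,0],[0,0,0,0,0,-6,0],[0,0,0,0,0,-10,0],[0,0,0,0,0,-14,0],[0,0,0,0,0,-17,0],[0,0,0,0,0,-17,0]]'; python3 - <<'E'
from h import *; import cv2
for n in ["side","scene"]:
    m,T=cam(n); p,d=snapshot(n); cv2.imwrite(f"pics/{n}4.png",cv2.cvtColor(p,cv2.COLOR_RGB2BGR)); C=cloud(m,T,d).reshape(-1,3)
    a=np.hypot(C[:,0]-.536,C[:,1]-.239)
    L=C[(a<.075)&(abs(C[:,2]-.0205)<.006)]; K=C[(a<.05)&(abs(C[:,2]-.0665)<.006)]
    A=np.c_[L[:,:2],np.ones(len(L))]; co=np.linalg.lstsq(A,L[:,2],rcond=None)[0]
    print(n,len(L),np.median(L[:,2]),"tilt",co[:2],"circle",cv2.minEnclosingCircle((L[:,:2]*1000).astype(np.float32)),"knob",len(K),K.mean(0) if len(K) else 0, np.median(K[:,2]))
print(ctrl.observe()['gripper_width'])
E
```

```text
t: 13.95
tool_pos: [0.5389, 0.2386, 0.2034]
tcp_rot: [-179.7, -0.5, -5.3]
ft_force: [-0.7, -0.6, -0.2]
gripper_width: 1.003
side 603 0.02001885020306504 tilt [0.00987239 0.01385849] circle ((535.4739990234375, 236.15255737304688), 69.26195526123047) knob 157 [0.53411621 0.23331384 0.06620719] 0.06687006591315181
scene 1110 0.020191360491242427 tilt [-0.00166542  0.00080873] circle ((536.6314086914062, 238.18621826171875), 69.54763793945312) knob 279 [0.53809218 0.23716848 0.06665944] 0.06684873016612924
1.0023009485594467
```

View pics/side4.png

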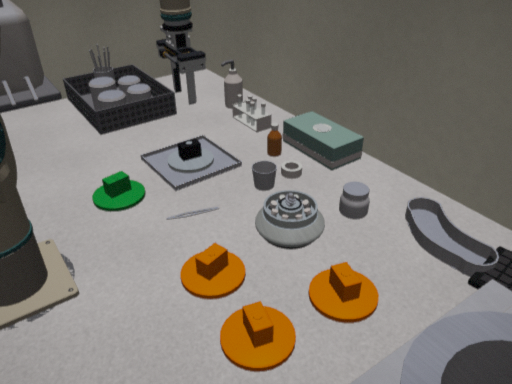

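View pics/scene4.png

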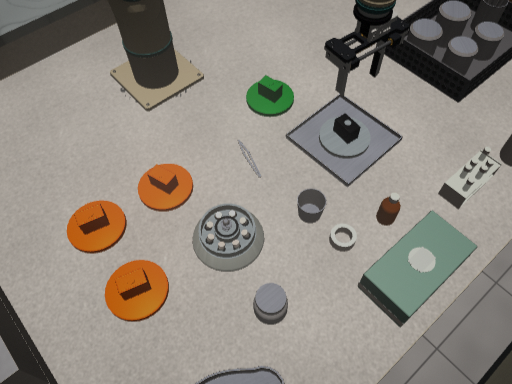

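The lid lies flat and centred in the tray, at side (190,158) and scene (345,136). Its top face is at 20 mm, tilt is about 0, and the bystanders haven't moved. The robot is clear, so I'm handing in.

```bash
python3 -c "
from cell import job_done
print(job_done())"
```

```text
the job is handed in; nothing more can be done
None
```

The lid is off the rotor and lies flat, knob up, in the steel tray. I handed the job in with the robot's clock at about 14 s of the 64 s allowed; no verdict was reported.

**Unscrewing:** I gripped the knob across its flats and turned it 0.12 rad clockwise (seen from above) to feel the thread. The hand was pushed up by about 3 N and the turning was light, so clockwise is the easing way and the thread is left-handed. I then turned about 2.66 rad in all, rising with the thread, and lifted the lid straight off, level and held. Forces on the hand stayed under about 5 N while unscrewing and lifting.

**Placing:** The lid touched the tray at about 9 N while still held. I released it and backed the gripper straight up.

**Last checks:**
- **Position:** The lid's centre is at about (0.536, 0.238), within about 3 mm of the measured tray centre. Its top face is 20 mm above the bench, against 20.5 mm expected.
- **Level:** The scene camera shows a tilt of about 0.002 rad. The side camera, with fewer points, gave 0.017 rad; both are well inside the 0.06 rad limit.
- **Everything else:** The bystanders look unmoved in both pictures, and the gripper is open and clear of everything.

**One mismatch:** The gripper rose about 1.2 mm less than the thread's lift while unscrewing. The lid probably crept up slightly in the fingers; it made no difference to the result.

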